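Shut a book crate's hasp and log the crate with a touch wand

TASK

The book crate is packed: swing the hasp on its lid over until it lies flat with the staple standing up through its slot. Then take the reader wand out of its dock and log the crate by holding the wand's sprung tip lightly on the middle of the small steel logger button on the lid, with the wand square to the button and the tip pushed part of the way in. Finish still holding the wand on the button like that, touching nothing else with it, and leave the tape roll and the books where they are.

Things in the scene. Friction and masses are not known exactly. Their poses are not given: they have to be found in the camera images.
- crate: Fixed plywood book crate with aluminium edges, 260 (x) by 340 (y) by 150 mm high; its lid is two leaves meeting at a seam along the crate's x axis at y = 0. Origin: centre of its underside; z up; the lid's top is the plane z = 150 mm. On the lid: the hasp across the seam, its staple, the logger and a vent plug.
- staple (a point): Top of the staple on the lid at x = 0, y = -30 mm of the crate, 52 mm from the hasp's hinge: a fixed loop of 6 mm steel bar, 26 mm long along the crate's y, 24 mm high above the lid. Axes are the crate's.
- hasp_hinge (a point): Point on the hasp's hinge line at mid width, 6 mm above the lid, at x = 0, y = +22 mm of the crate. Its axes are the crate's: the hinge line runs along x, and the closed hasp lies from here along -y. On the +y side a 38 by 48 mm screwed strap, 4 mm high, is fixed to the lid.
- hasp_tip (a point): Middle of the free end of the hasp leaf, 95 mm from the hinge line. Steel leaf, 38 mm wide, 4 mm thick, with a slot 34 by 11 mm centred 52 mm from the hinge. At the free end a 30 mm wide lip stands 8 mm proud of the outer face (on top when closed). Axes move with the leaf: y points from the free end to the hinge, z out of the outer face.
- hasp (a joint): Angle of the hasp leaf in rad: 0 = closed, flat on the lid over the staple; 1.57 = standing straight up; 2.7 = thrown back over the strap on the +y side (its stop). The hinge is stiff (0.07 N m, under 1 N at the free end): the leaf stays at any angle where it is left, so it must be pushed the whole way down.
- logger: The logger button: a flat bright steel can 17 mm across, top 9 mm above the lid, in a black round holder 28 mm across and 4.5 mm high, stuck on the lid. Fixed. Origin: centre of its underside on the lid; z up, square to its face.
- logger_face (a point): Centre of the steel button's flat top, where the wand's tip is to be held (9 mm above the lid); z square to the face, upwards.
- vent: Vent plug on the lid, not the logger: a black plastic dome 38 mm across and 13 mm high with a grey line across it. Fixed. Origin: centre of its underside.
- dock: Fixed charging dock: a flat black base 105 (x) by 85 (y) by 12 mm and a grey square sleeve 42 mm wide whose mouth is 66 mm above the table. The sleeve leans 15 degrees towards the dock's -x. Origin: on the table, 4 mm from the base's centre towards -x; z up.
- wand: Reader wand, 150 mm long, about 145 g, standing tip down in the leaning dock. Origin: centre of the tip's face, tip fully out; z runs from tip to butt. From the tip: steel tip 14 mm across (0 to 12 mm), round nose 22 mm across (12 to 50 mm, inside the sleeve), black handle 50 to 150 mm, 32 mm wide (x), 22 mm thick (y, the flat sides); a wire loop adds 10 mm at the butt. See point wand_grip.
- wand_grip (a point): On the wand's axis in the handle, 112 mm from the tip: a good place to grip the two flat sides (22 mm apart along y). Axes are the wand's. The handle's lower end rests on the sleeve's mouth, so the whole handle is clear; the nose has 1.5 to 2 mm play in the sleeve and the wand is drawn out along its own z, free after 50 mm. Lean: 15 degrees towards the dock's -x.
- wand_tip (a point): Centre of the tip's flat end face; moves with the sprung tip; z along the wand towards the butt.
- plunger (a joint): How far the wand's sprung tip is pushed in, in m: 0 = fully out, 0.010 = fully in (its stop). The spring pushes with 1.5 N at 0, 4 N at 0.005 and 6.5 N at 0.010.
- tape: Bystander: a loose roll of brown packing tape lying flat, 100 mm across and 48 mm high. Origin: centre of its underside.
- book_a: Bystander: a loose dark blue book lying flat, 165 by 240 by 34 mm. Origin: centre of its underside.
- book_b: Bystander: a loose dark red book lying flat on the blue one, 140 by 210 by 26 mm. Origin: centre of its underside.
There are look-alikes about, which are no part of the job. Of the things like the wand, leave any that is turquoise; of the rest the smaller one is meant.

How it is judged:
By the outcome, as a careful person would: the job done as asked, in the order asked, and still so for the second after the job is handed in, while the arm keeps its last pose, push and grip.
It also fails if it takes over 58 s, if anything falls off the work surface, if the arm or the gripper's body presses on something with over 40 N, if the wrist force passes 120 N, or if a joint passes its speed limit or range.

ROBOT

A 6-joint arm with a two-finger parallel gripper is mounted at the origin on the work surface. World frame = base frame: x ahead of the robot, y to its left, z up, the work surface at z = 0. Lengths are in m, angles in rad, forces in N, time in s.
With the tool pointing down it reaches from about 0.25 to 0.775 m from the base axis. Payload 4 kg.
Tool frame: the origin (TCP) lies on the centre line of the jaws, within the pads' length; the fingertips stand nose_length ahead of it and the grasp point (between the pads) lies 11 mm behind it (nose_length is the distance from the TCP to the fingertips, in m); z points along the fingers, y is the line along which they close (so a half turn about z gives the same grasp; the last joint's range is limited). The gripper opens to 85 mm and grips with 20 to 120 N. Pads are 22 mm wide; open, the fingers measure 114 mm over their backs; the gripper's body (76 mm by 85 mm) begins 54 mm behind the grasp point. The pads swing forward as they close: fully open they stand 13 mm farther back than shut.
Start: joints at [-1.362, 0.087, 1.371, -0, 1.684, -0.103], TCP at [0.169, -0.523, 0.239] pointing down, gripper open.
Joint ranges: [-3.1, 3.1], [-0.76, 2.03], [0.27, 2.55], [-1.08, 4.22], [0.17, 2.65], [-2.57, 2.57]. Speed limits (rad/s): [2.79, 2.79, 3.14, 3.14, 3.14, 3.14].

INTERFACE

Orientations are given as [roll, pitch, yaw] about the fixed x, y, z axes, in that order (R = Rz(yaw) Ry(pitch) Rx(roll)).
In Python, from station import state, get_image, sign_off, nose_length gives the robot as it stands.
- The arm moves only by the tool drive_tool, never from a script. Its argument "series" is a list of rows, each an object with "claw": the finger opening in m, from 0 to 0.0854; "translation": the shift along the tool's x, y, z in m, a list of three; "dr": the turn, a rotation vector about the tool's x, y, z in rad, a list of three. In form: [{"claw": claw, "translation": [dx, dy, dz], "dr": [rx, ry, rz]}, ...]. A call has 1 to 20 rows; each row shifts and turns the commanded pose from where the row before left it, along the tool's axes as they then stand; what a row does not reach is not made up. A row lasts 1/10 s, in which the tool goes at most 50 mm and 8.59 degrees, less where a joint would pass 70% of its speed; a pose out of reach is approached as far as the arm can. A call with a gripper value outside its range is refused whole. The fingers move at their own pace and stop on an object; "grip_force" is the grip in N (left out, the last holds). Time passes only in rows, so rows that do not move let the fingers close. It gives the time, the measured TCP pose, the force, the opening and the grip force at its end, in the units of the state.
- state(): the state, without advancing time (a new reading comes with each control period).
- get_image(name): name is "side" or "top"; returns a dict with "color" (384x512x3 uint8, blue, green, red), "intrinsics" (3x3 intrinsics, pixels), "pose" (4x4, takes a point from camera to world coordinates). Camera axes: x right, y down, z forward; pixel columns grow to the right and rows downward; lengths in m; the calibration is good to about 2 mm. A picture is of the moment at which its call begins. There is no depth.
- sign_off(): hands the job in; it is judged then, once.
The state is a dict: "t": time; "qpos": joint angles; "dq": joint speeds; "joint_efforts": joint torques, N m; "tool_pos": TCP position; "ee_rot": TCP orientation; "contact_force": force on the tool from outside, world axes, zero at the start; "wrist_torque": the same for the moment, N m; "width": finger opening in m; "grasp_force": force on a finger pad.
Only numpy, scipy, OpenCV 4.12 (cv2) and the standard library are available. Lean on these libraries where they do the work, as an engineer would, in place of code of your own. Each camera call takes 0.05 s, during which the arm holds its last target. There are 200 camera calls.

## Working session

There is one attempt and no reset: what is moved stays moved. The work goes in short steps, Python scripts to look and compute and a tool call to move; the robot and the scene stay as the last step left them, time stands still between calls to the robot, and variables do not carry over. Pictures are saved under pics/ and viewed, at most 10 in all, crops included, and the job is handed in when it is done.

Besides the shell and the picture viewer there is one more tool, called after "Request:" in YAML: its name, and indented under it one key for each argument. drive_tool: Moves the arm, as the interface text tells. Its arguments: {"type":"object","properties":{"series":{"type":"array","items":{"type":"object","properties":{"claw":{"type":"number"},"translation":{"type":"array","items":{"type":"number"}},"dr":{"type":"array","items":{"type":"number"}}}}},"grip_force":{"type":"number"}},"required":["series"]}

```bash
mkdir -p pics
cat > h.py <<'E'
import numpy as np,cv2
from scipy.spatial.transform import Rotation as R
from station import state,get_image,sign_off,nose_length
E
python3 - <<'E'
from h import *
import pickle
d={}
for n in("side","top"):
    i=get_image(n);d[n]=i;cv2.imwrite(f"pics/{n}0.png",cv2.resize(i["color"],(800,600),interpolation=cv2.INTER_CUBIC))
    print(n,i["intrinsics"].tolist(),np.round(i["pose"],4).tolist())
pickle.dump(d,open("cam.pkl","wb"))
s=state();print(s);print(nose_length if not callable(nose_length) else nose_length())
E
```

```text
side [[400.03059117958406, 0.0, 249.64347682749602], [0.0, 400.03059117958406, 193.90160723140943], [0.0, 0.0, 1.0]] [[0.9957, -0.0679, 0.0637, 0.3209], [-0.0916, -0.5915, 0.8011, -1.1007], [-0.0168, -0.8035, -0.5951, 0.9433], [0.0, 0.0, 0.0, 1.0]]
top [[376.873904875963, 0.0, 256.65253308936593], [0.0, 376.873904875963, 191.98184355725868], [0.0, 0.0, 1.0]] [[-0.0273, -0.9977, 0.0628, 0.3685], [-0.9996, 0.0266, -0.0122, -0.0283], [0.0105, -0.0631, -0.998, 1.2959], [0.0, 0.0, 0.0, 1.0]]
{'t': 0.1, 'qpos': array([-1.36209437e+00,  8.78734598e-02,  1.37212471e+00,  4.87968044e-07,
        1.68358241e+00, -1.03082673e-01]), 'dq': array([ 6.33204335e-05, -1.39991265e-03, -3.79903745e-03, -4.82639921e-05,
       -8.54874551e-04,  1.60542801e-03]), 'joint_efforts': array([ 2.56863314e-03, -3.53012931e+01, -3.14219248e+01, -1.39498211e-04,
        7.92508683e-03,  5.71868236e-05]), 'tool_pos': array([ 0.16863135, -0.52305571,  0.23824937]), 'ee_rot': array([-3.13961533e+00, -2.05040406e-04,  3.11784477e-01]), 'contact_force': array([-0.76192059, -0.48940516, -0.96538456]), 'wrist_torque': array([ 0.01506715,  0.03921816, -0.01400197]), 'grasp_force': 0.0, 'width': 0.0852903107306931}
0.008
```

View pics/side0.png

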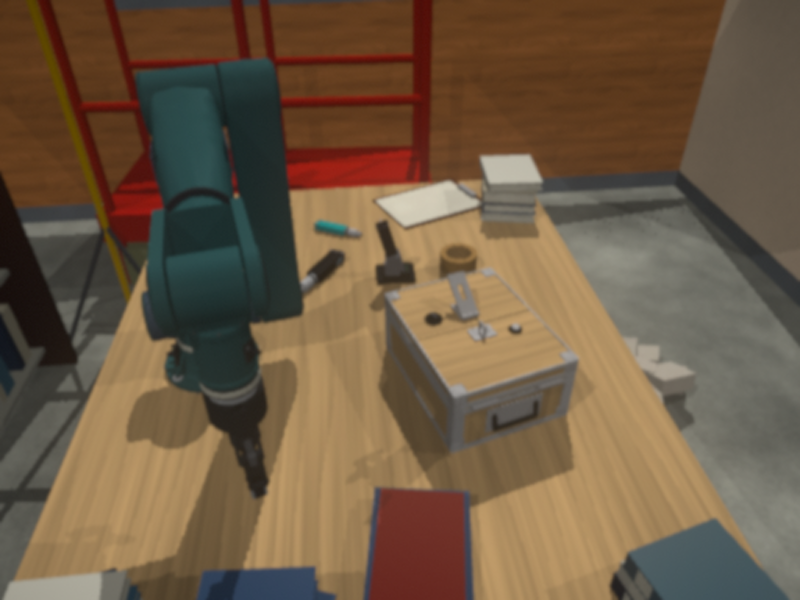

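View pics/top0.png

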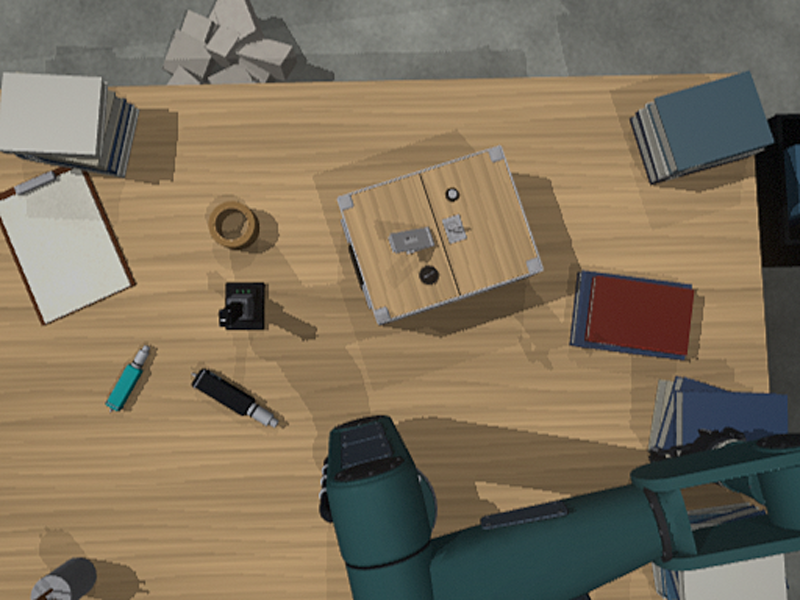

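The top view (800x600 scale) shows the crate near (440,235) with its hasp thrown back, the logger at (452,194) and the vent at (429,275). The dock with the black wand is at (240,308), and the turquoise and the larger black look-alikes lie loose. I'll zoom in for exact pixels.

Run:
```python
from h import *
import pickle
d=pickle.load(open("cam.pkl","rb"))
t=d["top"]["color"];s=d["side"]["color"]
# top: crop x130-355,y85-215 ; side: x230-380,y130-290
a=cv2.resize(t[85:215,130:355],None,fx=3.5,fy=3.5,interpolation=cv2.INTER_CUBIC)
b=cv2.resize(s[130:290,230:380],None,fx=3.75,fy=3.75,interpolation=cv2.INTER_CUBIC)
for im,k,x0,y0 in((a,3.5,130,85),(b,3.75,230,130)):
    for v in range(0,400,10):
        x=int((v-x0)*k);y=int((v-y0)*k)
        if 0<=x<im.shape[1]:cv2.line(im,(x,0),(x,6),(0,0,255),1);v%20==0 and cv2.putText(im,str(v),(x-8,16),0,.35,(0,0,255))
        if 0<=y<im.shape[0]:cv2.line(im,(0,y),(6,y),(0,0,255),1);v%20==0 and cv2.putText(im,str(v),(8,y+4),0,.35,(0,0,255))
cv2.imwrite("pics/a1.png",a);cv2.imwrite("pics/b1.png",b);print(a.shape,b.shape)
```

```text
(455, 788, 3) (600, 562, 3)
```

View pics/a1.png

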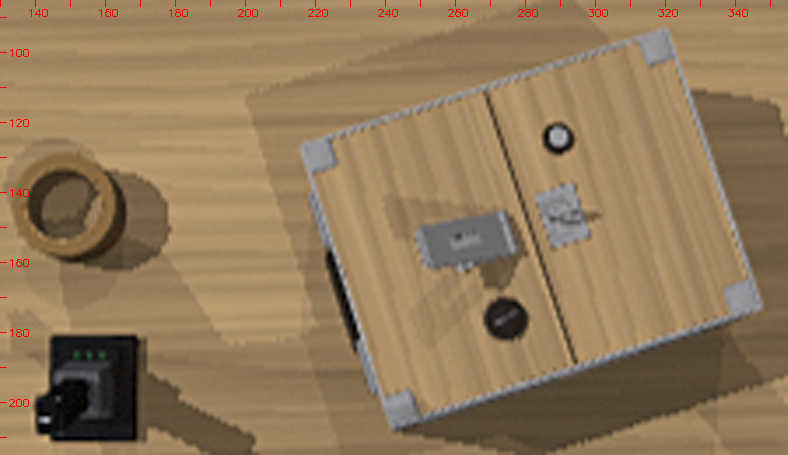

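View pics/b1.png

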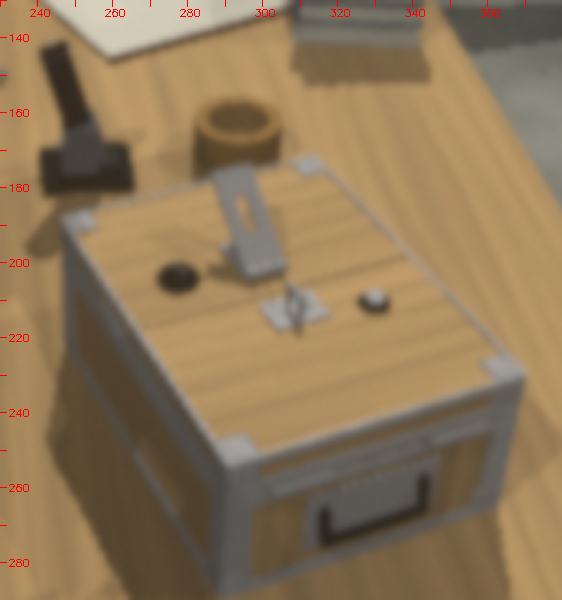

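Pixel positions read in original pixels:
- Top, lid corners: (216.3,126.4), (320.9,93.6), (348,171.9), (242.6,207.9).
- Side, lid corners: (246.8,187.3), (315.9,171.3), (370,230), (291.3,254).
- Logger: top (289.4,124.1), side (330.2,209).

I'll fit the poses from both views.

```bash
cat >> h.py <<'E'
import pickle
D=pickle.load(open("cam.pkl","rb"))
def proj(P,n):
    c=D[n];T=np.linalg.inv(c["pose"]);q=np.atleast_2d(P)@T[:3,:3].T+T[:3,3];u=q@c["intrinsics"].T
    return u[:,:2]/u[:,2:]
def ray(p,n):
    c=D[n];v=c["pose"][:3,:3]@np.linalg.solve(c["intrinsics"],[p[0],p[1],1]);return c["pose"][:3,3],v
def tri(pt,ps):
    (a,u),(b,v)=ray(pt,"top"),ray(ps,"side");s=np.linalg.lstsq(np.c_[u,-v],b-a,rcond=None)[0]
    A,B=a+s[0]*u,b+s[1]*v;return (A+B)/2,np.linalg.norm(A-B)
ta=lambda x,y:(x/3.5+130-.36,y/3.5+85-.36)
sb=lambda x,y:(x/3.75+230-.37,y/3.75+130-.37)
E
cat > fit.py <<'E'
from h import *
from scipy.optimize import least_squares
cr=lambda p,L:np.c_[p[0]+np.cos(p[2])*L[:,0]-np.sin(p[2])*L[:,1],p[1]+np.sin(p[2])*L[:,0]+np.cos(p[2])*L[:,1],p[3]+L[:,2]]
L=np.array([[.13,.17,0],[.13,-.17,0],[-.13,-.17,0],[-.13,.17,0]])
T=np.array([ta(302,145),ta(668,30),ta(763,304),ta(394,430)]);S=np.array([sb(322,155),sb(525,375),sb(230,465),sb(63,215)])
f=lambda p:np.r_[(proj(cr(p,L),"top")-T).ravel(),(proj(cr(p,L),"side")-S).ravel()]
r=least_squares(f,[.5,-.1,.3,.15]);p=r.x;print("crate x y yaw ztop",p,np.round(r.fun,1))
for n,a,b in(("logger",ta(558,137),sb(375,298)),("staple",ta(566,214),sb(295,295)),("vent",ta(507,318),sb(179,276))):
    X,e=tri(a,b);d=X[:2]-p[:2];c,s=np.cos(p[2]),np.sin(p[2]);print(n,X,e,"crate",c*d[0]+s*d[1],-s*d[0]+c*d[1],X[2]-p[3])
# hasp: free-end corners top/side
def leaf(th,r,x):return np.array([[x,.022-r*np.cos(th),.006+r*np.sin(th)]])
for th in np.arange(1.6,2.71,.15):
    print(round(th,2),[np.round(proj(cr(p,leaf(th,.095,x)),n)[0],1).tolist() for n in("top","side") for x in(.019,-.019)])
print("obs",ta(420,232),ta(430,270),sb(250,168),sb(213,175))
# wand: butt & sleeve
for n,a,b in(("butt",ta(45,415),sb(55,46)),):
    print(n,tri(a,b))
for q in((50,337),(138,337),(138,440),(50,440)):
    o,v=ray(ta(*q),"top");print(np.round(o+v*(.012-o[2])/v[2],4),end=' ')
E
python3 fit.py
```

```text
crate x y yaw ztop [ 0.57056978 -0.12284382  0.2851685   0.15088542] [ 0.2 -0.2  0.2 -0.3  0.   0.8 -0.3 -1.1 -1.6  0.1  0.6 -0.3 -0.1 -0.1
 -0.   0.5]
logger [ 0.64726963 -0.1474824   0.15483903] 0.0005315772055514159 crate 0.0666709692784751 -0.045220665940239727 0.003953609033241046
staple [ 0.57725483 -0.15101251  0.16700021] 0.0006845958275376922 crate -0.001509323945644448 -0.028911707372696306 0.01611479143776473
vent [ 0.48920954 -0.09798272  0.15371245] 0.00015116712282848475 crate -0.07108054773547869 0.04674525865877468 0.0028270267674973537
1.6 [[274.0, 138.9], [278.2, 151.7], [307.7, 175.2], [296.7, 177.9]]
1.75 [[269.2, 140.6], [273.4, 153.4], [305.5, 173.3], [294.6, 175.9]]
1.9 [[264.5, 142.3], [268.6, 155.1], [303.4, 172.0], [292.5, 174.6]]
2.05 [[260.0, 144.1], [264.1, 156.8], [301.3, 171.4], [290.6, 174.0]]
2.2 [[255.9, 145.9], [260.0, 158.5], [299.4, 171.4], [288.8, 174.0]]
2.35 [[252.3, 147.6], [256.3, 160.1], [297.7, 172.1], [287.2, 174.6]]
2.5 [[249.2, 149.3], [253.2, 161.7], [296.2, 173.4], [285.8, 175.9]]
2.65 [[246.8, 150.8], [250.7, 163.0], [295.0, 175.2], [284.6, 177.8]]
obs (249.64, 150.92571428571426) (252.49714285714285, 161.78285714285713) (296.2966666666667, 174.43) (286.43, 176.29666666666665)
butt (array([0.41526106, 0.30128967, 0.16129649]), np.float64(8.675631510229538e-05))
[0.4973 0.3392 0.012 ] [0.4951 0.2537 0.012 ] [0.3948 0.255  0.012 ] [0.3971 0.34   0.012 ]
```

Crate: (0.571,-0.123), yaw 0.285. The hasp is at about 2.5 rad. Next I travel behind the hasp leaf with the claw shut.

Request:
drive_tool:
  series:
    - {"claw": 0,"translation": [0.0318,-0.0246,-0.00375],"dr": [0,0,0]}
    - {"claw": 0,"translation": [0.0318,-0.0246,-0.00375],"dr": [0,0,0]}
    - {"claw": 0,"translation": [0.0318,-0.0246,-0.00375],"dr": [0,0,0]}
    - {"claw": 0,"translation": [0.0318,-0.0246,-0.00375],"dr": [0,0,0]}
    - {"claw": 0,"translation": [0.0318,-0.0246,-0.00375],"dr": [0,0,0]}
    - {"claw": 0,"translation": [0.0318,-0.0246,-0.00375],"dr": [0,0,0]}
    - {"claw": 0,"translation": [0.0318,-0.0246,-0.00375],"dr": [0,0,0]}
    - {"claw": 0,"translation": [0.0318,-0.0246,-0.00375],"dr": [0,0,0]}
    - {"claw": 0,"translation": [0.0318,-0.0246,-0.00375],"dr": [0,0,0]}
    - {"claw": 0,"translation": [0.0318,-0.0246,-0.00375],"dr": [0,0,0]}
    - {"claw": 0,"translation": [0.0318,-0.0246,-0.00375],"dr": [0,0,0]}
    - {"claw": 0,"translation": [0.0318,-0.0246,-0.00375],"dr": [0,0,0]}
    - {"claw": 0,"translation": [0.0318,-0.0246,-0.00375],"dr": [0,0,0]}
    - {"claw": 0,"translation": [0.0318,-0.0246,-0.00375],"dr": [0,0,0]}
    - {"claw": 0,"translation": [0.0318,-0.0246,-0.00375],"dr": [0,0,0]}
    - {"claw": 0,"translation": [0.0318,-0.0246,-0.00375],"dr": [0,0,0]}

```text
t: 1.7
tool_pos: [0.5327, 0.0088, 0.2988]
ee_rot: [-3.142, 0.001, 0.312]
contact_force: [0.6, -0.5, -0.4]
width: 0.0001
grasp_force: 0.0
```

Request:
drive_tool:
  series:
    - {"claw": 0,"translation": [0,0,0],"dr": [0,0,-0.1404]}
    - {"claw": 0,"translation": [0,0,0],"dr": [0,0,-0.1404]}
    - {"claw": 0,"translation": [0,0,0],"dr": [0,0,-0.1404]}
    - {"claw": 0,"translation": [0,0,0],"dr": [0,0,-0.1404]}
    - {"claw": 0,"translation": [0,0,0],"dr": [0,0,-0.1404]}
    - {"claw": 0,"translation": [0,0,0],"dr": [0,0,-0.1404]}
    - {"claw": 0,"translation": [0,0,0],"dr": [0,0,-0.1404]}
    - {"claw": 0,"translation": [0,0,0],"dr": [0,0,-0.1404]}
    - {"claw": 0,"translation": [0,0,0],"dr": [0,0,-0.1404]}
    - {"claw": 0,"translation": [0,0,0],"dr": [0,0,-0.1404]}
    - {"claw": 0,"translation": [0,0,0],"dr": [0,0,-0.1404]}
    - {"claw": 0,"translation": [0,0,0],"dr": [0,0,0]}

```text
t: 2.9
tool_pos: [0.532, 0.0072, 0.2987]
ee_rot: [-3.14, -0.0, 1.856]
contact_force: [0.4, 0.6, 0.3]
width: 0.0002
grasp_force: 0.0
```

Request:
drive_tool:
  series:
    - {"claw": 0,"translation": [0,0,0.035],"dr": [0,0,0]}
    - {"claw": 0,"translation": [0,0,0.035],"dr": [0,0,0]}
    - {"claw": 0,"translation": [0,0,0.03],"dr": [0,0,0]}
    - {"claw": 0,"translation": [0,0,0.006],"dr": [0,0,0]}
    - {"claw": 0,"translation": [0,0,0],"dr": [0,0,0]}
    - {"claw": 0,"translation": [-0.01,0,0],"dr": [0,0,0]}
    - {"claw": 0,"translation": [-0.01,0,0],"dr": [0,0,0]}
    - {"claw": 0,"translation": [-0.01,0,-0.003],"dr": [0,0,0]}
    - {"claw": 0,"translation": [-0.01,0,-0.003],"dr": [0,0,0]}
    - {"claw": 0,"translation": [-0.01,0,-0.003],"dr": [0,0,0]}
    - {"claw": 0,"translation": [-0.01,0,-0.003],"dr": [0,0,0]}
    - {"claw": 0,"translation": [-0.01,0,-0.004],"dr": [0,0,0]}
    - {"claw": 0,"translation": [-0.01,0,-0.004],"dr": [0,0,0]}

```text
t: 4.2
tool_pos: [0.5569, -0.0705, 0.2186]
ee_rot: [3.133, 0.004, 1.856]
contact_force: [-1.0, 2.2, 4.6]
width: 0.0003
grasp_force: 1.0
```

Request:
drive_tool:
  series:
    - {"claw": 0,"translation": [-0.009,0,-0.002],"dr": [0,0,0]}
    - {"claw": 0,"translation": [-0.009,0,-0.002],"dr": [0,0,0]}
    - {"claw": 0,"translation": [-0.009,0,-0.002],"dr": [0,0,0]}
    - {"claw": 0,"translation": [-0.009,0,-0.001],"dr": [0,0,0]}
    - {"claw": 0,"translation": [-0.01,0,0],"dr": [0,0,0]}
    - {"claw": 0,"translation": [-0.01,0,0],"dr": [0,0,0]}
    - {"claw": 0,"translation": [-0.01,0,0],"dr": [0,0,0]}
    - {"claw": 0,"translation": [-0.01,0,0],"dr": [0,0,0]}
    - {"claw": 0,"translation": [0,0,0],"dr": [0,0,0]}

```text
t: 5.1
tool_pos: [0.5764, -0.1442, 0.22]
ee_rot: [-3.141, 0.001, 1.854]
contact_force: [-0.0, -0.7, 0.3]
width: 0.0002
grasp_force: 0.0
```

Run:
```python
from h import *
a=get_image("side")["color"][120:260,230:380];cv2.imwrite("pics/c1.png",cv2.resize(a,None,fx=4,fy=4,interpolation=cv2.INTER_CUBIC))
```

```text
(no output)
```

View pics/c1.png

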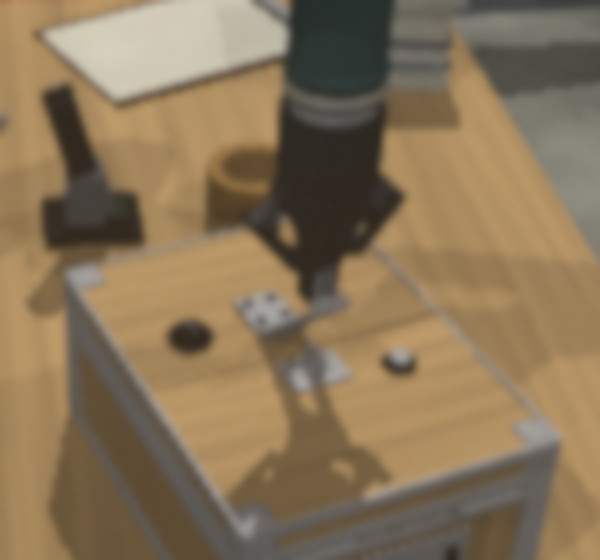

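The leaf is past vertical and now leans over the staple, edge-on at about (310,315), with the fingertip on its outer face. I keep pushing over and down.

Request:
drive_tool:
  series:
    - {"claw": 0,"translation": [-0.009,0,0.001],"dr": [0,0,0]}
    - {"claw": 0,"translation": [-0.009,0,0.005],"dr": [0,0,0]}
    - {"claw": 0,"translation": [-0.009,0,0.009],"dr": [0,0,0]}
    - {"claw": 0,"translation": [-0.006,0,0.006],"dr": [0,0,0]}
    - {"claw": 0,"translation": [-0.006,0,0.006],"dr": [0,0,0]}
    - {"claw": 0,"translation": [-0.004,0,0.005],"dr": [0,0,0]}
    - {"claw": 0,"translation": [-0.002,0,0.005],"dr": [0,0,0]}
    - {"claw": 0,"translation": [-0.002,0,0.004],"dr": [0,0,0]}
    - {"claw": 0,"translation": [0,0,0.002],"dr": [0,0,0]}
    - {"claw": 0,"translation": [0,0,0.0],"dr": [0,0,0]}

```text
t: 6.15
tool_pos: [0.5865, -0.1772, 0.1719]
ee_rot: [-3.136, -0.025, 1.863]
contact_force: [-4.7, 23.2, -4.0]
width: -0.0003
grasp_force: 11.7
```

Request:
drive_tool:
  series:
    - {"claw": 0,"translation": [0.005,0,0],"dr": [0,0,0]}
    - {"claw": 0,"translation": [0.005,0,0],"dr": [0,0,0]}
    - {"claw": 0,"translation": [0,0,0],"dr": [0,0,0]}

```text
t: 6.45
tool_pos: [0.5861, -0.1763, 0.1761]
ee_rot: [-3.14, -0.003, 1.858]
contact_force: [-1.4, 5.7, -2.0]
width: -0.0002
grasp_force: 3.1
```

Now press gently down.

Request:
drive_tool:
  series:
    - {"claw": 0,"translation": [0.001,0,0.003],"dr": [0,0,0]}
    - {"claw": 0,"translation": [0.001,0,0.003],"dr": [0,0,0]}
    - {"claw": 0,"translation": [0,0,0.002],"dr": [0,0,0]}
    - {"claw": 0,"translation": [0,0,0.002],"dr": [0,0,0]}
    - {"claw": 0,"translation": [0,0,0.001],"dr": [0,0,0]}
    - {"claw": 0,"translation": [0,0,0],"dr": [0,0,0]}

```text
t: 7.05
tool_pos: [0.5861, -0.1769, 0.1663]
ee_rot: [-3.142, 0.001, 1.856]
contact_force: [0.5, -0.7, 0.5]
width: 0.0
grasp_force: 0.0
```

Request:
drive_tool:
  series:
    - {"claw": 0,"translation": [0,0,0.001],"dr": [0,0,0]}
    - {"claw": 0,"translation": [0,0,0.001],"dr": [0,0,0]}
    - {"claw": 0,"translation": [0,0,0],"dr": [0,0,0]}

```text
t: 7.35
tool_pos: [0.5862, -0.1768, 0.166]
ee_rot: [3.141, 0.002, 1.856]
contact_force: [-0.7, 0.2, 5.6]
width: -0.0
grasp_force: 2.5
```

Run:
```python
from h import *
a=get_image("side")["color"][140:260,230:380];cv2.imwrite("pics/c2.png",cv2.resize(a,None,fx=4,fy=4,interpolation=cv2.INTER_CUBIC))
```

```text
(no output)
```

View pics/c2.png

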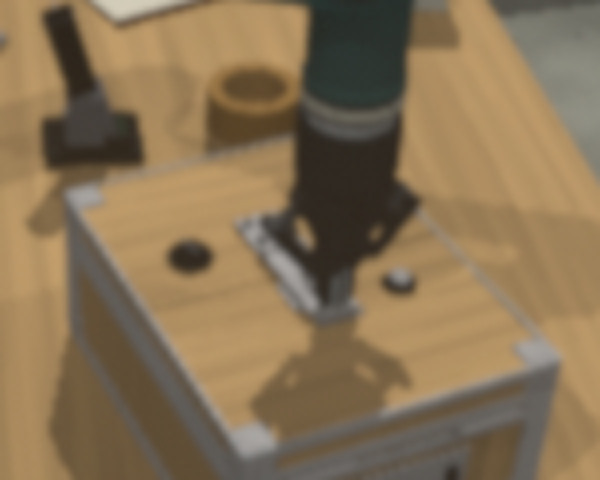

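The leaf lies flat under the fingertip, its end at (335,312). I press slightly more, then lift away, and take a close crop of the wand.

Request:
drive_tool:
  series:
    - {"claw": 0,"translation": [0,0,0.001],"dr": [0,0,0]}
    - {"claw": 0,"translation": [0,0,0.001],"dr": [0,0,0]}
    - {"claw": 0,"translation": [0,0,0],"dr": [0,0,0]}

```text
t: 7.7
tool_pos: [0.5863, -0.1768, 0.1659]
ee_rot: [3.14, 0.003, 1.856]
contact_force: [-3.9, 0.0, 10.5]
width: -0.0001
grasp_force: 5.3
```

Request:
drive_tool:
  series:
    - {"claw": 0,"translation": [0,0,-0.01],"dr": [0,0,0]}
    - {"claw": 0,"translation": [0,0,-0.03],"dr": [0,0,0]}
    - {"claw": 0,"translation": [0,0,-0.045],"dr": [0,0,0]}
    - {"claw": 0,"translation": [0,0,-0.045],"dr": [0,0,0]}
    - {"claw": 0.0854,"translation": [0.035,-0.03,0],"dr": [0,0,0]}
    - {"claw": 0.0854,"translation": [0.035,-0.03,0],"dr": [0,0,0]}
    - {"claw": 0.0854,"translation": [0.035,-0.03,0],"dr": [0,0,0]}
    - {"claw": 0.0854,"translation": [0.035,-0.03,0],"dr": [0,0,0]}
    - {"claw": 0.0854,"translation": [0.035,-0.03,0],"dr": [0,0,0]}
    - {"claw": 0.0854,"translation": [0,0,0],"dr": [0,0,0]}

```text
t: 8.7
tool_pos: [0.3894, -0.0481, 0.293]
ee_rot: [3.14, 0.0, 1.859]
contact_force: [0.5, 0.8, 0.7]
width: 0.0844
grasp_force: 0.0
```

Run:
```python
from h import *
t=D["top"]["color"][172:216,134:174];s=D["side"]["color"][135:185,234:274]
a=cv2.resize(t,None,fx=9,fy=9,interpolation=cv2.INTER_CUBIC);b=cv2.resize(s,None,fx=9,fy=9,interpolation=cv2.INTER_CUBIC)
a=cv2.convertScaleAbs(a,alpha=2.2);b=cv2.convertScaleAbs(b,alpha=1.8)
o=np.zeros((450,760,3),np.uint8);o[:396,:360]=a;o[:,400:]=b;cv2.imwrite("pics/w.png",o)
l=get_image("top")["color"][85:215,130:355];cv2.imwrite("pics/lid.png",cv2.resize(l,None,fx=3.5,fy=3.5,interpolation=cv2.INTER_CUBIC))
```

```text
(no output)
```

View pics/w.png

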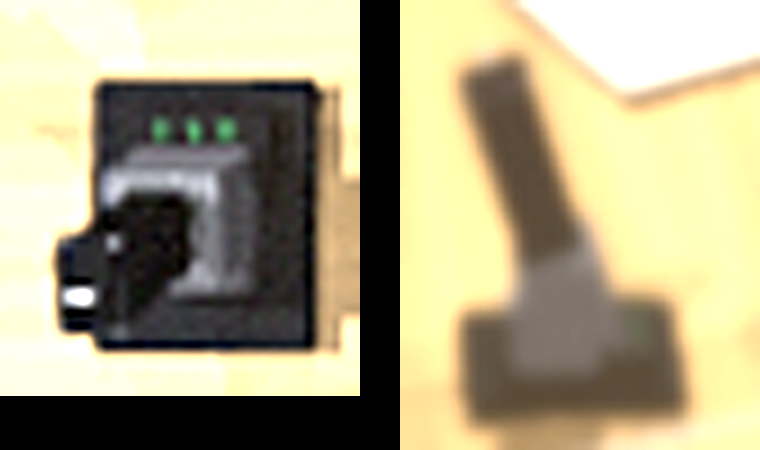

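View pics/lid.png

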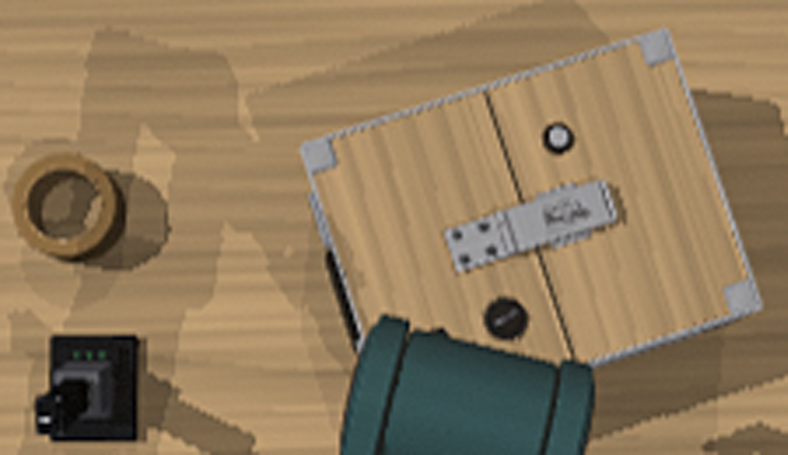

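The lid picture shows the hasp flat with the staple through the slot at (565,212). In the wand crop the butt is centred at top (91,286) and side (494,64), and the base corners are clear. I'll triangulate these.

Run:
```python
from h import *
T=lambda x,y:(x/9+134-.44,y/9+172-.44);S=lambda x,y:((x-400)/9+234-.44,y/9+135-.44)
B,e=tri(T(91,286),S(494,64));print("butt",B,e)
for q in((97,82),(315,82),(315,350),(97,350)):
    o,v=ray(T(*q),"top");print(np.round(o+v*(.012-o[2])/v[2],4),end=' ')
# predicted: with yaw, project wand handle corners
for yaw in(0,-.02):
    z=np.array([-np.sin(.2618)*np.cos(yaw),-np.sin(.2618)*np.sin(yaw),np.cos(.2618)]);y=np.array([-np.sin(yaw),np.cos(yaw),0]);x=np.cross(y,z)
    for s in(0,-.1):
        P=np.array([B+s*z+a*.016*x+b*.011*y for a in(1,-1)for b in(1,-1)])
        print(yaw,s,"top",np.round((proj(P,"top")-[133.56,171.56])*9).tolist(),"side",np.round((proj(P,"side")-[233.56,134.56])*9+[400,0]).tolist())
    print("grip",B-.038*z,"tip",B-.15*z,"mouth",B-.1*z)
print(state()["qpos"],state()["tool_pos"],state()["ee_rot"])
```

```text
butt [0.41422956 0.29675929 0.16491619] 0.0009069826612721741
[0.4982 0.3378 0.012 ] [0.496  0.2554 0.012 ] [0.3945 0.2567 0.012 ] [0.3967 0.3386 0.012 ] 0 0 top [[54.0, 241.0], [120.0, 239.0], [62.0, 335.0], [128.0, 333.0]] side [[528.0, 42.0], [532.0, 66.0], [459.0, 62.0], [462.0, 87.0]]
0 -0.1 top [[133.0, 182.0], [195.0, 180.0], [141.0, 268.0], [201.0, 267.0]] side [[588.0, 224.0], [593.0, 249.0], [521.0, 244.0], [525.0, 269.0]]
grip [0.4240647  0.29675929 0.12821101] tip [0.4530525  0.29675929 0.02002734] mouth [0.44011152 0.29675929 0.06832362]
-0.02 0 top [[55.0, 241.0], [121.0, 240.0], [61.0, 334.0], [127.0, 334.0]] side [[528.0, 42.0], [531.0, 66.0], [459.0, 62.0], [462.0, 86.0]]
-0.02 -0.1 top [[136.0, 181.0], [197.0, 181.0], [141.0, 268.0], [202.0, 267.0]] side [[588.0, 225.0], [592.0, 250.0], [522.0, 244.0], [525.0, 269.0]]
grip [0.42406274 0.2965626  0.12821101] tip [0.45304474 0.29598288 0.02002734] mouth [0.44010635 0.29624169 0.06832362]
[-2.69293271e-01 -2.69866832e-01  1.59372211e+00 -6.94719321e-05
  1.81470184e+00 -5.56424878e-01] [ 0.39148872 -0.04935585  0.29307589] [3.13905061e+00 1.66042925e-03 1.85790894e+00]
```

Request:
drive_tool:
  series:
    - {"claw": 0.0854,"translation": [0,0,0],"dr": [0,0,-0.1402]}
    - {"claw": 0.0854,"translation": [0,0,0],"dr": [0,0,-0.1402]}
    - {"claw": 0.0854,"translation": [0,0,0],"dr": [0,0,-0.1402]}
    - {"claw": 0.0854,"translation": [0,0,0],"dr": [0,0,-0.1402]}
    - {"claw": 0.0854,"translation": [0,0,0],"dr": [0,0,-0.1402]}
    - {"claw": 0.0854,"translation": [0,0,0],"dr": [0,0,-0.1402]}
    - {"claw": 0.0854,"translation": [0,0,0],"dr": [0,0,-0.1402]}
    - {"claw": 0.0854,"translation": [0,0,0],"dr": [0,0,-0.1402]}
    - {"claw": 0.0854,"translation": [0,0,0],"dr": [0,0,-0.1402]}
    - {"claw": 0.0854,"translation": [0,0,0],"dr": [0,-0.1309,0]}
    - {"claw": 0.0854,"translation": [0,0,0],"dr": [0,-0.1309,0]}
    - {"claw": 0.0854,"translation": [0,0,0],"dr": [0,0,0]}

```text
t: 9.95
tool_pos: [0.3916, -0.0508, 0.2918]
ee_rot: [-3.141, 0.263, 3.116]
contact_force: [0.8, -0.5, -0.1]
width: 0.0857
grasp_force: 0.0
```

```bash
cat >> h.py <<'E'
def go(P,N=None):
    s=state();M=R.from_euler("xyz",s["ee_rot"]).as_matrix();d=M.T@(np.array(P)-s["tool_pos"])
    print(s["t"],"tool",np.round(s["tool_pos"],4),"axis z",np.round(M[:,2],4),"y",np.round(M[:,1],4),"delta",np.round(d,4))
    if N is not None: print("dr",np.round((R.from_matrix(M).inv()*R.from_matrix(N)).as_rotvec(),4))
E
python3 - <<'E'
from h import *
go([.402,.2965,.213])
E
```

```text
9.95 tool [ 0.3916 -0.0508  0.2918] axis z [ 0.2595 -0.007  -0.9657] y [ 2.540e-02  9.997e-01 -4.000e-04] delta [0.0189 0.3475 0.0764]
```

Request:
drive_tool:
  series:
    - {"claw": 0.0854,"translation": [0.002,0.0386,0],"dr": [0,0,0]}
    - {"claw": 0.0854,"translation": [0.002,0.0386,0],"dr": [0,0,0]}
    - {"claw": 0.0854,"translation": [0.002,0.0386,0],"dr": [0,0,0]}
    - {"claw": 0.0854,"translation": [0.002,0.0386,0],"dr": [0,0,0]}
    - {"claw": 0.0854,"translation": [0.002,0.0386,0],"dr": [0,0,0]}
    - {"claw": 0.0854,"translation": [0.002,0.0386,0],"dr": [0,0,0]}
    - {"claw": 0.0854,"translation": [0.002,0.0386,0],"dr": [0,0,0]}
    - {"claw": 0.0854,"translation": [0.002,0.0386,0],"dr": [0,0,0]}
    - {"claw": 0.0854,"translation": [0.003,0.0386,0],"dr": [0,0,0]}
    - {"claw": 0.0854,"translation": [0,0,0.038],"dr": [0,0,0]}
    - {"claw": 0.0854,"translation": [0,0,0.038],"dr": [0,0,0]}
    - {"claw": 0.0854,"translation": [0,0,0],"dr": [0,0,0]}
    - {"claw": 0.0854,"translation": [0,0,0],"dr": [0,0,0]}

```text
t: 11.25
tool_pos: [0.403, 0.2971, 0.2135]
ee_rot: [-3.139, 0.26, 3.118]
contact_force: [-0.5, 1.3, 1.0]
width: 0.0856
grasp_force: 0.0
```

Run:
```python
from h import *
go([.428,.2965,.1164])
a=get_image("side")["color"][80:190,200:320];b=get_image("top")["color"][130:240,120:240]
cv2.imwrite("pics/g.png",np.hstack([cv2.resize(i,(400,367),interpolation=cv2.INTER_CUBIC)for i in(a,b)]))
```

```text
11.25 tool [0.403  0.2971 0.2135] axis z [ 0.2566 -0.0083 -0.9665] y [ 0.0242  0.9997 -0.0021] delta [0.0007 0.0002 0.1003]
```

View pics/g.png

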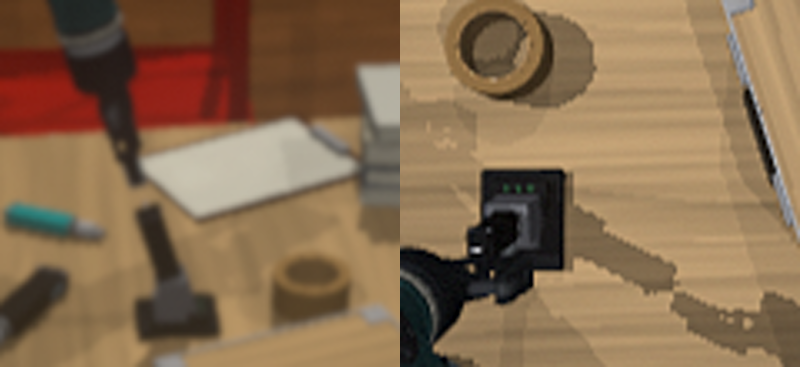

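In the side view (left) the gripper's axis ends at (132,178) and lines up with the wand butt at (148,210). I descend along the wand and grip.

Request:
drive_tool:
  series:
    - {"claw": 0.0854,"translation": [0,0,0.02],"dr": [0,0,0]}
    - {"claw": 0.0854,"translation": [0,0,0.02],"dr": [0,0,0]}
    - {"claw": 0.0854,"translation": [0,0,0.02],"dr": [0,0,0]}
    - {"claw": 0.0854,"translation": [0,0,0.02],"dr": [0,0,0]}
    - {"claw": 0.0854,"translation": [0,0,0.012],"dr": [0,0,0]}
    - {"claw": 0.0854,"translation": [0,0,0.006],"dr": [0,0,0]}
    - {"claw": 0.0854,"translation": [0,0,0],"dr": [0,0,0]}
    - {"claw": 0.0854,"translation": [0,0,0],"dr": [0,0,0]}

```text
t: 12.15
tool_pos: [0.4283, 0.2967, 0.1207]
ee_rot: [3.14, 0.264, 3.118]
contact_force: [-0.3, 0.9, 0.9]
width: 0.0857
grasp_force: 0.0
```

Request:
drive_tool:
  grip_force: 50
  series:
    - {"claw": 0.04,"translation": [0,0,0],"dr": [0,0,0]}
    - {"claw": 0.03,"translation": [0,0,0],"dr": [0,0,0]}
    - {"claw": 0.026,"translation": [0,0,0],"dr": [0,0,0]}
    - {"claw": 0.023,"translation": [0,0,0],"dr": [0,0,0]}
    - {"claw": 0.01,"translation": [0,0,0],"dr": [0,0,0]}
    - {"claw": 0.01,"translation": [0,0,0],"dr": [0,0,0]}
    - {"claw": 0.01,"translation": [0,0,0],"dr": [0,0,0]}
    - {"claw": 0.01,"translation": [0,0,0],"dr": [0,0,0]}

```text
t: 12.95
tool_pos: [0.4277, 0.2964, 0.1194]
ee_rot: [3.141, 0.262, 3.118]
contact_force: [-0.2, 0.5, 1.6]
width: 0.0215
grasp_force: 53.9
```

Request:
drive_tool:
  grip_force: 80
  series:
    - {"claw": 0.01,"translation": [0,0,0],"dr": [0,0,0]}
    - {"claw": 0.01,"translation": [0,0,-0.006],"dr": [0,0,0]}
    - {"claw": 0.01,"translation": [0,0,-0.012],"dr": [0,0,0]}
    - {"claw": 0.01,"translation": [0,0,-0.012],"dr": [0,0,0]}
    - {"claw": 0.01,"translation": [0,0,-0.012],"dr": [0,0,0]}
    - {"claw": 0.01,"translation": [0,0,-0.012],"dr": [0,0,0]}
    - {"claw": 0.01,"translation": [0,0,-0.012],"dr": [0,0,0]}
    - {"claw": 0.01,"translation": [0,0,-0.02],"dr": [0,0,0]}
    - {"claw": 0.01,"translation": [0,0,-0.03],"dr": [0,0,0]}
    - {"claw": 0.01,"translation": [0,0,-0.03],"dr": [0,0,0]}
    - {"claw": 0.01,"translation": [0,0,-0.03],"dr": [0,0,0]}
    - {"claw": 0.01,"translation": [0,0,-0.02],"dr": [0,0,0]}
    - {"claw": 0.01,"translation": [0,0,0],"dr": [0,0,0]}

```text
t: 14.25
tool_pos: [0.3775, 0.2984, 0.3137]
ee_rot: [3.136, 0.269, 3.117]
contact_force: [-0.3, 0.7, -1.6]
width: 0.0212
grasp_force: 78.8
```

The wand is out of the dock. Next: refine the logger's position by code from blobs, and work out the next moves.

Run:
```python
from h import *
for n,(cx,cy) in(("top",(289,124)),("side",(330,209))):
    im=D[n]["color"].astype(int);g=im.mean(2);r=8
    w=im[cy-r:cy+r+1,cx-r:cx+r+1];yy,xx=np.mgrid[cy-r:cy+r+1,cx-r:cx+r+1]
    gr=w.mean(2);sat=w.max(2)-w.min(2)
    dark=(gr<70); non=sat<45
    for nm,m in(("dark",dark),("nonwood",non),("bright",non&(gr>130))):
        if m.sum():
            p=(xx[m].mean(),yy[m].mean());o,v=ray(p,n);print(n,nm,m.sum(),np.round(p,2),[np.round(o+v*(z-o[2])/v[2],4)[:2].tolist() for z in(.15,.1545,.159)])
    if n=="top":print(gr.astype(int))
    else: print(gr.astype(int)[2:-2])
N=R.from_euler("xyz",[np.pi,0,3.118]).as_matrix()
go([.647,-.147,.32],N)
```

```text
top dark 34 [289.06 124.65] [[0.646, -0.1479], [0.6449, -0.1474], [0.6438, -0.147]]
top nonwood 64 [288.86 124.14] [[0.6476, -0.1473], [0.6465, -0.1469], [0.6454, -0.1464]]
top bright 18 [289.22 123.5 ] [[0.6496, -0.1485], [0.6485, -0.1481], [0.6474, -0.1476]]
[[135 133 127 128 142 142 143 139 138 143 132 127 124 129 143 137 136]
 [140 134 130 126 140 144 144 142 139 141 136 127 126 132 143 142 135]
 [141 134 131 126 135 143 146 144 143 145 141 131 124 129 142 143 136]
 [140 137 133 128 133 146 152 133 129 125 147 135 126 124 139 144 138]
 [143 140 134 130 135 117 105  73  67  64 100 138 132 126 134 144 142]
 [143 140 136 135 119  54  25 107 115  86  36  94 132 129 127 142 143]
 [148 141 140 140  81  19 127 163 162 145 131  44  98 129 126 139 143]
 [151 142 142 126  48  12 167 161 157 157 171  61  50 129 127 133 142]
 [151 144 143 130  48  12 160 161 155 157 171  65  29 106 125 130 142]
 [150 149 144 151  56  26 120 169 165 170 144  48  30 112 129 124 138]
 [147 151 143 147  70  26  39 120 126 128  69  19  50 137 132 125 133]
 [148 152 144 145 120  58  21  19  36  21  16  43 110 142 
[... 1016 characters left out ...]
48 161 163 155 139 131 136 141 143 145 145]
 [146 142 133 112  94 105 132 149 154 145 123 115 129 142 146 147 146]
 [143 140 128 101  75  79 103 121 128 118  99  97 122 140 146 146 146]
 [144 142 132 108  80  68  75  86  90  85  75  88 120 139 143 144 142]
 [146 146 140 126 102  80  70  68  69  69  73  95 123 138 141 140 138]
 [148 148 146 140 125 106  93  87  86  88  96 111 129 137 139 139 138]
 [148 147 146 143 136 127 119 114 114 116 121 128 135 140 140 141 141]
 [145 144 143 141 138 135 133 132 132 134 136 138 141 142 143 143 143]]
14.25 tool [0.3775 0.2984 0.3137] axis z [ 2.655e-01 -9.000e-04 -9.641e-01] y [0.0229 0.9997 0.0054] delta [-0.2719 -0.4391  0.0659]
dr [0.0055 0.2687 0.    ]
```

The logger face is at (0.647,-0.148) and both views agree. I go upright and travel over.

Request:
drive_tool:
  series:
    - {"claw": 0.01,"translation": [0,0,0],"dr": [0.0027,0.0896,0]}
    - {"claw": 0.01,"translation": [0,0,0],"dr": [0.0028,0.0896,0]}
    - {"claw": 0.01,"translation": [0,0,0],"dr": [0,0.0895,0]}
    - {"claw": 0.01,"translation": [-0.02,-0.0314,-0.0004],"dr": [0,0,0]}
    - {"claw": 0.01,"translation": [-0.02,-0.0314,-0.0004],"dr": [0,0,0]}
    - {"claw": 0.01,"translation": [-0.02,-0.0314,-0.0004],"dr": [0,0,0]}
    - {"claw": 0.01,"translation": [-0.02,-0.0314,-0.0004],"dr": [0,0,0]}
    - {"claw": 0.01,"translation": [-0.02,-0.0314,-0.0004],"dr": [0,0,0]}
    - {"claw": 0.01,"translation": [-0.02,-0.0314,-0.0004],"dr": [0,0,0]}
    - {"claw": 0.01,"translation": [-0.02,-0.0314,-0.0004],"dr": [0,0,0]}
    - {"claw": 0.01,"translation": [-0.02,-0.0314,-0.0004],"dr": [0,0,0]}
    - {"claw": 0.01,"translation": [-0.02,-0.0314,-0.0004],"dr": [0,0,0]}
    - {"claw": 0.01,"translation": [-0.02,-0.0314,-0.0004],"dr": [0,0,0]}
    - {"claw": 0.01,"translation": [-0.02,-0.0314,-0.0004],"dr": [0,0,0]}
    - {"claw": 0.01,"translation": [-0.02,-0.0314,-0.0004],"dr": [0,0,0]}
    - {"claw": 0.01,"translation": [-0.02,-0.0314,-0.0004],"dr": [0,0,0]}
    - {"claw": 0.01,"translation": [-0.02,-0.0314,-0.0004],"dr": [0,0,0]}
    - {"claw": 0.01,"translation": [0,0,0],"dr": [0,0,0]}
    - {"claw": 0.01,"translation": [0,0,0],"dr": [0,0,0]}

```text
t: 16.15
tool_pos: [0.646, -0.1497, 0.3119]
ee_rot: [-3.138, -0.011, 3.115]
contact_force: [-0.3, -0.5, -2.0]
width: 0.0212
grasp_force: 78.9
```

Run:
```python
from h import *
N=R.from_euler("xyz",[np.pi,0,3.118]).as_matrix()
go([.6472,-.1477,.285],N)
```

```text
16.15 tool [ 0.646  -0.1497  0.3119] axis z [-0.0112 -0.0037 -0.9999] y [ 0.0262  0.9996 -0.004 ] delta [-0.0014  0.0022  0.0269]
dr [-0.004  -0.0111 -0.0026]
```

Request:
drive_tool:
  series:
    - {"claw": 0.01,"translation": [-0.0012,0.002,0.008],"dr": [0,-0.008,0]}
    - {"claw": 0.01,"translation": [0,0,0.008],"dr": [0,0,0]}
    - {"claw": 0.01,"translation": [0,0,0],"dr": [0,0,0]}
    - {"claw": 0.01,"translation": [0,0,0],"dr": [0,0,0]}

```text
t: 16.55
tool_pos: [0.6469, -0.146, 0.2984]
ee_rot: [-3.136, 0.0, 3.118]
contact_force: [1.0, 0.7, -2.2]
width: 0.0212
grasp_force: 79.0
```

Run:
```python
from h import *
N=R.from_euler("xyz",[np.pi,0,3.118]).as_matrix()
go([.6472,-.1477,.265],N)
d={n:get_image(n) for n in("side","top")};go([.6472,-.1477,.265],N)
pickle.dump(d,open("cam2.pkl","wb"))
s=state();M=R.from_euler("xyz",s["ee_rot"]).as_matrix()
for h in(0,.05,.104):print(h,[proj(s["tool_pos"]+h*M[:,2],n)[0].round(1).tolist() for n in("side","top")])
a=d["side"]["color"][140:220,290:370]
cv2.imwrite("pics/h.png",cv2.resize(cv2.convertScaleAbs(a,alpha=1.6),(600,600),interpolation=cv2.INTER_CUBIC))
```

```text
16.55 tool [ 0.6469 -0.146   0.2984] axis z [ 3.0e-04 -5.4e-03 -1.0e+00] y [ 0.0234  0.9997 -0.0054] delta [-0.0004 -0.0015  0.0334]
dr [-0.0054  0.0004  0.0002]
16.65 tool [ 0.6472 -0.1464  0.2992] axis z [ 0.0017 -0.0058 -1.    ] y [ 0.0239  0.9997 -0.0058] delta [ 0.0001 -0.0011  0.0342]
dr [-0.0058  0.0018 -0.0003]
0 [[334.7, 170.3], [293.8, 110.8]]
0.05 [[332.9, 184.3], [292.0, 115.7]]
0.104 [[331.1, 198.7], [290.2, 120.5]]
```

View pics/h.png

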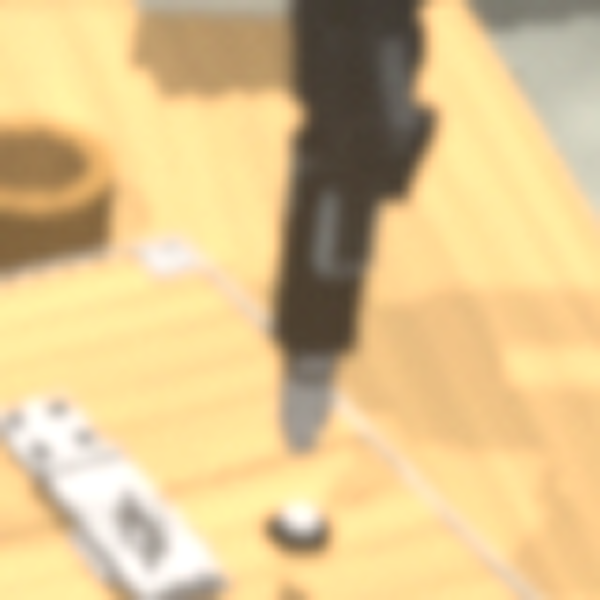

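The held wand hangs nearly vertical: tip at (301,447) and the logger's steel top at (299,518) in this crop. The tip looks about 1 px left of the line to the button, so I'll check the numbers in both views.

Run:
```python
from h import *
d=pickle.load(open("cam2.pkl","rb"))
np.set_printoptions(linewidth=200)
w=d["top"]["color"][106:134,280:302].astype(int);print("top rows106 cols280");print(w.mean(2).astype(int))
w=d["side"]["color"][184:214,320:342].astype(int);print("side rows184 cols320 sat");
print(np.c_[np.arange(184,214),(w.max(2)-w.min(2))]);print(np.c_[np.arange(184,214),w.mean(2).astype(int)])
```

```text
top rows106 cols280
[[ 31  39  36  35  34  33  30  31  32  33  27  29  28  27  24  29  36  36  35  38  36  32]
 [ 33  38  39  35  36  34  30  31  30  31  31  31  32  30  29  28  27  28  34  33  36  30]
 [ 31  34  37  32  32  29  31  29  35  31  31  29  30  31  28  28  29  29  28  25  27  27]
 [ 27  32  31  27  40  26  22  32  34  31  31  26  28  29  30  26  25  28  30  27  26  29]
 [ 16  24  21  12 140  55  20  34  30  31  29  31  31  32  29  29  32  29  29  27  26  27]
 [ 78  62  53 118 182  80  23  25  30  27  34  27  25  28  28  28  27  29  30  27  31  28]
 [128 114 121 161 178  78  22  27  38  51  36  26  26  31  29  27  27  28  27  21  58  32]
 [140 134 136 153 169 108  65  32  50  63  33  30  22  23  22  27  25  23  19  33  65  62]
 [138 132 124 145 161 151 142  97  60  55  24  50  65  57  50  50  48  49  43  58  87 123]
 [139 133 128 133 153 165 171 137  68  36  22  47  64  76  74  72  74  50  48 103 137 151]
 [138 138 128 123 144 159 166 162  66  23  23  19  34  65  67  66  68  20  82 142 160 149]
 [138 137 132 123 141 157 166 161  76  24  22  22  40  43  45  44  39  21 138 1
[... 6495 characters left out ...]
7 131 127 127 125 127 131 135 137]
 [207 147 147 147 148 147 143 139 142 152 157 157 152 142 134 132 131 131 132 134 137 140 142]
 [208 148 147 147 144 140 128 119 127 147 157 159 152 136 127 132 137 139 140 141 142 143 144]
 [209 146 144 143 139 130 109  92 103 129 146 151 142 120 112 126 139 143 144 143 143 143 143]
 [210 142 141 140 138 125  98  73  77 101 119 125 116  97  94 119 137 143 144 143 142 140 140]
 [211 140 141 141 140 130 105  77  65  72  83  87  83  72  86 117 136 141 141 139 139 137 137]
 [212 142 143 143 144 137 122 100  78  67  66  67  67  70  92 120 135 138 137 136 135 134 134]
 [213 144 145 144 145 143 136 122 103  90  85  83  85  93 109 126 134 136 136 135 135 135 136]]
```

Both views agree: the wand is square to the tool but sits about 4 mm towards world -x of the TCP, with no offset in y. I shift +3.8 mm in x, straighten, and descend to just above contact.

Request:
drive_tool:
  series:
    - {"claw": 0.01,"translation": [-0.0019,-0.0006,0],"dr": [-0.004,0,0]}
    - {"claw": 0.01,"translation": [-0.0019,-0.0006,0.006],"dr": [0,0,0]}
    - {"claw": 0.01,"translation": [0,0,0.008],"dr": [0,0,0]}
    - {"claw": 0.01,"translation": [0,0,0.008],"dr": [0,0,0]}
    - {"claw": 0.01,"translation": [0,0,0.006],"dr": [0,0,0]}
    - {"claw": 0.01,"translation": [0,0,0.002],"dr": [0,0,0]}
    - {"claw": 0.01,"translation": [0,0,0],"dr": [0,0,0]}
    - {"claw": 0.01,"translation": [0,0,0],"dr": [0,0,0]}
    - {"claw": 0.01,"translation": [0,0,0],"dr": [0,0,0]}

```text
t: 17.55
tool_pos: [0.6513, -0.1483, 0.2694]
ee_rot: [-3.14, 0.002, 3.117]
contact_force: [-0.1, 0.3, -1.7]
width: 0.0212
grasp_force: 79.0
```

Run:
```python
from h import *
N=R.from_euler("xyz",[np.pi,0,3.118]).as_matrix()
F=[]
for k in range(6):
    i=get_image("side");s=state();F.append(np.r_[s["contact_force"],s["tool_pos"],R.from_euler("xyz",s["ee_rot"]).as_matrix()[:,2]])
print(np.mean(F,0).round(4),np.std(F,0).round(4))
np.set_printoptions(linewidth=200)
w=i["color"][194:216,320:342].astype(int);print(np.c_[np.arange(194,216),(w.max(2)-w.min(2))]);print(np.c_[np.arange(194,216),w.mean(2).astype(int)])
```

```text
[ 2.7590e-01 -3.6000e-02 -1.8276e+00  6.5120e-01 -1.4830e-01  2.6910e-01
  1.8000e-03 -1.8000e-03 -1.0000e+00] [1.377e-01 6.184e-01 4.608e-01 0.000e+00 0.000e+00 2.000e-04 3.000e-04
 1.000e-04 0.000e+00]
[[194  77  78  77  77  78  76  71  55  37  23  18  18  16  17  18  20  24  34  53  62  65  66]
 [195  78  78  79  79  79  79  75  64  44  23  16  13  13  13  16  25  32  36  48  59  64  65]
 [196  79  80  79  79  80  80  78  69  47  23  13  11  10  11  18  36  46  43  43  51  60  63]
 [197  80  80  80  80  80  80  79  69  46  23  12  10  10  11  23  45  57  52  44  45  53  61]
 [198  80  80  81  81  80  81  79  68  43  20  11  11  11  13  27  50  63  62  53  47  47  53]
 [199  81  80  80  81  80  80  75  63  38  16  10  10   9  13  31  55  68  70  64  55  48  45]
 [200  81  80  80  78  78  76  71  57  31  14   9   8   9  14  34  60  73  73  71  64  55  45]
 [201  78  78  77  74  73  72  67  51  28  12   8   8   9  14  35  61  72  74  73  71  65  55]
 [202  74  74  73  72  72  72  67  50  27  12   9   8   9  15  37  60  71  74  73  73  71  65]
 [203  73  73  73  74  75  76  71  52  28
[... 2585 characters left out ...]
7 117 123 126 130 135 140 142 143]
 [209 140 140 139 137 128 109  89  87  91  92  92  92  91  97 114 126 131 136 140 143 143 143]
 [210 134 134 133 132 122  97  71  66  77  83  85  84  78  86 112 131 137 140 142 142 142 140]
 [211 132 133 133 132 125 103  77  61  63  68  70  67  65  83 116 134 140 140 139 139 138 137]
 [212 136 136 137 138 134 121 100  77  64  61  60  62  68  91 120 135 138 137 136 135 135 135]
 [213 141 142 142 142 141 136 120  97  79  71  71  76  89 108 126 135 136 136 136 135 136 136]
 [214 144 144 144 144 143 140 129 108  92  84  84  91 106 121 132 136 138 139 138 138 139 139]
 [215 143 143 142 141 140 138 128 110  96  90  91  96 109 124 135 139 140 140 141 140 140 140]]
```

Request:
drive_tool:
  series:
    - {"claw": 0.01,"translation": [0.0008,0.0005,0.002],"dr": [0,0.0015,0]}
    - {"claw": 0.01,"translation": [0,0,0.002],"dr": [0,0,0]}
    - {"claw": 0.01,"translation": [0,0,0],"dr": [0,0,0]}
    - {"claw": 0.01,"translation": [0,0,0],"dr": [0,0,0]}

```text
t: 18.25
tool_pos: [0.6503, -0.1477, 0.2644]
ee_rot: [-3.14, -0.001, 3.117]
contact_force: [0.5, 0.1, -1.3]
width: 0.0212
grasp_force: 79.0
```

Request:
drive_tool:
  series:
    - {"claw": 0.01,"translation": [0,0,0.001],"dr": [0,0,0]}
    - {"claw": 0.01,"translation": [0,0,0.001],"dr": [0,0,0]}
    - {"claw": 0.01,"translation": [0,0,0],"dr": [0,0,0]}
    - {"claw": 0.01,"translation": [0,0,0],"dr": [0,0,0]}

```text
t: 18.65
tool_pos: [0.6504, -0.1478, 0.2632]
ee_rot: [-3.14, 0.0, 3.117]
contact_force: [-0.1, -0.2, 0.5]
width: 0.0211
grasp_force: 79.1
```

Request:
drive_tool:
  series:
    - {"claw": 0.01,"translation": [0,0,0.001],"dr": [0,0,0]}
    - {"claw": 0.01,"translation": [0,0,0.001],"dr": [0,0,0]}
    - {"claw": 0.01,"translation": [0,0,0],"dr": [0,0,0]}
    - {"claw": 0.01,"translation": [0,0,0],"dr": [0,0,0]}

```text
t: 19.05
tool_pos: [0.6504, -0.1478, 0.261]
ee_rot: [-3.14, 0.0, 3.117]
contact_force: [0.0, 0.5, 1.2]
width: 0.0212
grasp_force: 79.2
```

```bash
cat > av.py <<'E'
from h import *
F=[]
for k in range(8):
    i=get_image("side");s=state();F.append(np.r_[s["contact_force"],s["tool_pos"],R.from_euler("xyz",s["ee_rot"]).as_matrix()[:,2],s["wrist_torque"]])
print(s["t"],np.mean(F,0).round(4))
E
python3 av.py
```

```text
19.45 [ 0.1543  0.1304  1.1393  0.6504 -0.1478  0.2609 -0.     -0.0016 -1.
  0.016  -0.0334 -0.0121]
```

Request:
drive_tool:
  series:
    - {"claw": 0.01,"translation": [0,0,0.001],"dr": [0,0,0]}
    - {"claw": 0.01,"translation": [0,0,0.0008],"dr": [0,0,0]}
    - {"claw": 0.01,"translation": [0,0,0],"dr": [0,0,0]}
    - {"claw": 0.01,"translation": [0,0,0],"dr": [0,0,0]}
    - {"claw": 0.01,"translation": [0,0,0],"dr": [0,0,0]}

```text
t: 19.95
tool_pos: [0.6504, -0.1478, 0.2591]
ee_rot: [-3.14, 0.0, 3.117]
contact_force: [0.4, 0.3, 1.5]
width: 0.0215
grasp_force: 79.3
```

```bash
python3 av.py
python3 - <<'E'
from h import *
d=get_image("side")
np.set_printoptions(linewidth=200)
w=d["color"][200:216,320:340].astype(int);print(np.c_[np.arange(200,216),(w.max(2)-w.min(2))])
t=get_image("top")["color"][112:132,280:302].astype(int);print(t.mean(2).astype(int))
E
```

```text
20.35 [ 3.6880e-01 -4.5200e-02  2.0118e+00  6.5040e-01 -1.4780e-01  2.5900e-01
 -1.0000e-04 -1.6000e-03 -1.0000e+00  1.7600e-02 -8.9100e-02  7.3000e-03]
[[200  80  81  80  79  78  76  67  47  26  14  10  10  10  19  42  64  73  74  71  65]
 [201  78  78  76  75  73  72  63  43  21  13  10  11  12  24  47  66  74  74  73  71]
 [202  75  74  73  72  71  71  63  41  19  10   9  10  11  25  49  65  73  74  73  73]
 [203  73  74  74  74  76  75  65  41  17   9   9   8  11  26  50  67  73  75  74  74]
 [204  76  77  77  79  79  77  64  38  16   8   8   8  11  28  53  69  72  74  72  73]
 [205  78  80  80  81  81  78  64  37  16   9   8   9  13  32  55  69  71  71  70  70]
 [206  81  82  82  84  83  80  67  41  17   8   8   8  16  35  57  67  69  69  69  71]
 [207  82  83  84  83  82  79  65  41  16   9   8  10  19  39  59  67  70  70  72  75]
 [208  81  81  82  81  78  71  56  33  15   9   8  11  21  42  60  68  72  74  77  79]
 [209  78  78  78  77  72  59  41  22  12   9   9  11  19  41  61  71  76  78  80  80]
 [210  74  74  75  75  69  53  33  18  11  11  10  10  17  38  61  73  78  80
[... 1566 characters left out ...]
3  74  35  20  23  21  22  16  59  99  98 105 104  98  96  94]
 [164 169 165 160 167  60  46  67  69  61  63  56  30  40  93  98  96 106 108 106 102  98]
 [163 165 168 160 166  77  27  39  67  69  68  52  22  68 105 101  97 100 108 108 103 101]
 [159 165 168 163 163 134  64  25  27  34  34  15  54  92 107  99  96  94 107 108 106 102]
 [158 164 168 165 160 158 121  81  42  19  24 112 139 110 102  97  91  88 103 108 105 101]
 [158 162 166 168 161 146 145 130 120 116 118 157 169 141 136 133 126 124 100 101 101  98]
 [156 160 165 170 163 147 142 140 149 156 153 153 164 160 160 158 150 147 123 137 140 135]
 [157 158 163 168 167 147 143 137 136 149 148 147 161 160 155 158 148 143 139 157 163 162]]
```

```bash
python3 -c "
from station import sign_off;print(sign_off())"
```

```text
the job is handed in; nothing more can be done
None
```

The job is handed in at about 20 s of the 58 s allowed, but the result of the judging was not shown to me. The hasp lies flat with the staple through its slot, and the wand is held square on the logger button, about 1 mm off centre at most. By its contact force (about 3.8 N) the tip is pushed in roughly 4.7 mm of 10.

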